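Click a filter cartridge into a bench photometer and close its cover

ROBOT

A 6-joint arm with a two-finger parallel gripper is mounted at the origin on a cart in front of the work surface, level with it; the furniture and walls round the work are solid. World frame = base frame: x ahead of the robot, y to its left, z up, the work surface at z = 0. Lengths are in mm, angles in degrees, forces in N, time in s.
With the tool pointing down it reaches from about 300 to 850 mm from the base axis. Payload 4.2 kg.
Tool frame: the origin (TCP) lies between the finger pads; the fingertips stand 22 mm ahead of it and the grasp point (between the pads) lies 3 mm ahead of it; z points along the fingers, y is the direction in which the jaws open and shut (so a half turn about z gives the same grasp; the last joint's range is limited). The gripper opens to 91 mm and grips with 3 to 60 N. Pads are 32 mm wide; open, the fingers measure 118 mm over their backs; the gripper's body (76 mm by 178 mm) begins 60 mm behind the grasp point.
Start: joints at [71.677, 18.312, 89.639, -0, 72.044, -1.146], TCP at [169.816, 549.366, 235.976] pointing down, gripper open.
Joint ranges: [-177.97, 177.97], [-48.28, 115.42], [12.27, 149.76], [-77.06, 257.06], [2.81, 150.46], [-146.56, 146.56]. Speed limits (degrees/s): [147.25, 147.25, 180, 180, 180, 180].

INTERFACE

Orientations are given as [roll, pitch, yaw] about the fixed x, y, z axes, in that order (R = Rz(yaw) Ry(pitch) Rx(roll)).
In Python, from workcell import * gives the robot as it stands.
- The arm moves only by the shell command python3 -m jog 'ROWS' [OPENING] [FORCE]. ROWS is text: rows parted by semicolons, each of 6 numbers parted by spaces: the shift along the tool's x, y, z in units of 0.5 m (1.0 is 0.5 m), then the turn, a rotation vector about the tool's x, y, z in units of pi/2 rad (1.0 is pi/2 rad). A call has 1 to 20 rows; each row is the pose to reach, as a shift and turn from the pose measured when the call began, along the tool's axes at that moment; what a row does not reach only later rows make up. A row lasts 1/12 s, in which the tool goes at most 41.7 mm and 7.16 degrees, less where a joint would pass 70% of its speed; a pose out of reach is approached as far as the arm can. A call with a number of a shift or a turn outside -1 to 1 is refused whole. A call with a gripper value outside its range is refused whole. OPENING is the opening, from -1 (shut) to 1 (fully open), set as the call begins (- or left out, the last holds). The fingers move at their own pace and stop on an object; FORCE is the grip in N (left out, the last holds). Time passes only in rows, so rows that repeat a pose let the fingers close. It gives the time, the measured TCP pose, the force and the opening at its end, in the units of the state.
- state(): the state, without advancing time (a new reading comes with each control period).
- grab_frame(name): name is "side" or "top" or "wrist"; returns the picture (420x560x3 uint8, red, green, blue); there is no depth.
- calibration(name): a dict with "mtx" (3x3 intrinsics, pixels), "rvec" (rotation vector, rad) and "tvec" (3), from world to camera coordinates, as OpenCV has them. Camera axes: x right, y down, z forward; pixel columns grow to the right and rows downward; lengths in mm; the calibration is good to about 2 mm. A picture is of the moment at which its call begins: read the wrist's pose just before it. calibration takes no time and is no camera call; for the wrist camera it gives the pose at the moment of the call.
- job_done(): hands the job in, once; it reports no verdict.
Trained networks look in the newest picture that a camera, given by its name, has taken for a name from the list of things; names that differ only in an ending like _2 or _b are one class to them, and where a whole thing is asked for, a point or a joint stands for the part that bears it (a point fixed in the world has none). Each returns a list of dicts, best first, with "confidence" (0 to 1); they miss things now and then, are a little off and sometimes report something else, mostly with a low value. They report only what shows in the picture. A call takes as long as a camera call. They do not tell look-alikes from the thing itself.
- spot_in(query, camera): "rect" ([left, top, right, bottom] in pixels, round what is visible of it).
- tip_of(query, camera): "location" ([column, row] in pixels: a listed point, or the origin of a listed thing).
The state is a dict: "time_s": time; "qpos": joint angles; "qvel": joint speeds; "effort": joint torques, N m; "ee_pos": TCP position; "ee_rot": TCP orientation; "force": force on the tool from outside, world axes, zero at the start; "torque": the same for the moment, N m; "gripper_width": finger opening in mm.
Only numpy, scipy, OpenCV 4.12 (cv2) and the standard library are available. Lean on these libraries where they do the work, as an engineer would, in place of code of your own. Each camera call takes 0.05 s, during which the arm holds its last target. There are 200 camera calls.

TASK

Fit the green filter to the photometer: take the green filter cartridge out of the stand and push it straight down into the photometer's filter slot, its white dot at the same end as the white dot on the deck, until it clicks past the sprung ball and sits fully home on the slot floor. Then swing the light cover fully shut over it. Feel your way and never force the cartridge or the cover, and leave the other two cartridges and the things on the bench alone.

Things in the scene. Friction and masses are not known exactly. Their poses are not given: they have to be found in the camera images.
- filter_green_grip (a point): Centre of the green grip tab on top of the green filter cartridge (loose, about 60 g). Tab: 10 mm (x) by 18 mm (y) by 26 mm tall, a white dot on its top at the +y side. Its black body below the tab: 10 mm (x) by 30 mm (y) by 46 mm tall with a round green window; the foot is 59 mm below this point. z is up; y points to the notched edge. It starts upright in the stand.
- filter_green_notch (a point): Mouth of the notch in the +y edge of the green cartridge, 15 mm to +y of its middle, 12.5 mm above its foot, 46.5 mm below the grip point; same axes. The notch is 4.5 mm deep, from 8 to 17 mm above the foot; below it the edge has a sloping lead-in 3.5 mm high.
- filter_amber: Amber (orange) cartridge of the same shape in another pocket of the stand, white dot to +y; origin at the centre of its underside. To be left there.
- filter_blue: Blue cartridge of the same shape in another pocket of the stand, white dot to +y; origin at the centre of its underside. To be left there.
- stand: Grey filter stand, fixed, 134 x 64 x 30 mm, origin at the centre of its underside. Three pockets 22 mm deep in a row along its x axis, 40 mm apart, hold the cartridges with 1.5 mm of play all round, the top of a body 24 mm and of a tab 50 mm above the stand. Which cartridge is where varies.
- photometer: White bench photometer, fixed, 170 mm (x) by 150 mm (y); dark level deck 70 mm above its underside, sloping front with display towards -x. It stands on levelling feet, its underside 2 to 10 mm above the bench. Origin at the centre of its underside; the slot lies 15 mm to -x of it.
- slot_mouth (a point): Centre of the mouth of the filter slot, level with the deck; axes of the photometer. The slot is 12 mm (x) by 32 mm (y), so a cartridge has 1 mm of play each side; a bright funnel widens the mouth by 4 mm each side. Its floor is set by a screw, unseen, somewhere 33 to 46 mm below the mouth: find it by feel. A white dot on the deck marks the +y end.
- ball (a joint): Travel (m) of the sprung steel ball, radius 5 mm, in the +y end of the slot, centre 12.5 mm above the floor: 0 = out, 4.5 mm into the slot; grows to 2 mm or more as a cartridge pushes it aside; back under 0.6 mm once clicked into the notch. The foot meets it 13 mm above the floor; passing takes about 6 to 16 N, then it draws the cartridge home over the last 4 mm. A push over 25 N is too much.
- cover (a joint): Hinge angle of the dark light cover (rad): 0 is shut, it grows as the cover opens up and away from the robot (towards +x of the photometer), at most 1.95; starts 1.55 to 1.9. A stiff hinge: it stays where it is left and moves with 1 to 2 N at its free edge. A cartridge left standing high blocks it.
- cover_hinge (a point): Middle of the cover's hinge line, which runs along the photometer's y axis, 47 mm behind (+x of) the slot and 4 mm above the deck; axes of the photometer turned by the cover's angle.
- cover_edge (a point): Middle of the outer top front edge of the hollow cover: 72 mm from the hinge line and 40 mm above it when shut. The cover is 68 mm wide (y); its flat top runs 44 mm back from this edge, then slopes down to the hinge. A thin lip (4 mm) juts out 8 mm in front, 35 mm below this edge.
- beaker_100: Small glass beaker, 54 mm across, 71 mm tall, standing left of the stand. Bystander.
- marker: Black marker pen lying on the bench, 134 mm long. Bystander.
- timer: Small white bench timer, 58 x 73 x 38 mm. Bystander.
There are look-alikes about, which are no part of the job. Leave any pink or red look-alike of the part that bears filter_green_grip alone.

How it is judged:
By the outcome, as a careful person would: the job done as asked, in the order asked, and still so for the second after the job is handed in, with the robot touching nothing.
It also fails if it takes over 72 s, if anything falls off the work surface, if the arm or the gripper's body presses on something with over 40 N, if the wrist force passes 120 N, or if a joint passes its speed limit or range.

## Working session

There is one attempt and no reset: what is moved stays moved. The work goes in short steps, Python scripts to look and compute and a shell command to move; the robot and the scene stay as the last step left them, time stands still between calls to the robot, and variables do not carry over. Pictures are saved under pics/ and viewed, about 8 in all and at most 12, crops included, and the job is handed in when it is done.

```bash
mkdir -p pics
cat > h.py <<'E'
from workcell import *
import numpy as np, cv2
from scipy.spatial.transform import Rotation as R
def cal(n):
    c=calibration(n); return np.array(c["mtx"],float),np.array(c["rvec"],float).reshape(3),np.array(c["tvec"],float).reshape(3)
def ray(px,c):
    K,r,t=c; Rm=R.from_rotvec(r).as_matrix(); d=Rm.T@np.linalg.solve(K,[px[0],px[1],1]); return -Rm.T@t,d/np.linalg.norm(d)
def onz(px,z,c):
    o,d=ray(px,c); return o+d*(z-o[2])/d[2]
def tri(obs):
    A=np.zeros((3,3));b=np.zeros(3)
    for px,c in obs:
        o,d=ray(px,c);P=np.eye(3)-np.outer(d,d);A+=P;b+=P@o
    X=np.linalg.solve(A,b); return X,[np.linalg.norm((np.eye(3)-np.outer(ray(p,c)[1],ray(p,c)[1]))@(X-ray(p,c)[0])) for p,c in obs]
def proj(X,c):
    K,r,t=c; return cv2.projectPoints(np.array(X,float).reshape(-1,1,3),r,t,K,None)[0].reshape(-1,2)
def save(im,name): cv2.imwrite("pics/"+name,im[:,:,::-1])
E
cat > a.py <<'E'
from h import *
s=state();print({k:np.round(s[k],3) for k in s})
for n in("side","top","wrist"):
    im=grab_frame(n);save(im,n+"0.png");c=cal(n);np.savez("c_"+n,*c)
    for q in("filter_green_grip","filter_amber","filter_blue","stand","slot_mouth","cover_edge","cover_hinge","photometer"):
        print(n,q,[(np.round(d["location"]).tolist(),round(d["confidence"],2)) for d in tip_of(q,n)][:4])
a=cv2.imread("pics/side0.png");b=cv2.imread("pics/top0.png")
E
python3 a.py
```

```text
{'time_s': np.float64(0.0), 'qpos': array([ 7.1676e+01,  1.8350e+01,  8.9707e+01, -1.0000e-03,  7.2042e+01,
       -1.1470e+00]), 'qvel': array([ 0.016, -0.028, -0.069, -0.04 ,  0.089,  0.056]), 'effort': array([ -0.   , -41.247, -23.197,   0.073,   0.046,  -0.   ]), 'ee_pos': array([169.679, 548.912, 235.132]), 'ee_rot': array([-1.79901e+02, -1.00000e-03,  1.62824e+02]), 'force': array([-0.963,  0.402,  0.03 ]), 'torque': array([ 0.006,  0.003, -0.008]), 'gripper_width': np.float64(91.047)}
side filter_green_grip [([275.0, 295.0], 0.76), ([288.0, 258.0], 0.65), ([285.0, 241.0], 0.49)]
side filter_amber [([297.0, 286.0], 0.57), ([300.0, 181.0], 0.4)]
side filter_blue [([238.0, 350.0], 0.68)]
side stand [([285.0, 284.0], 0.89), ([268.0, 153.0], 0.24)]
side slot_mouth [([298.0, 182.0], 0.77)]
side cover_edge [([265.0, 152.0], 0.95)]
side cover_hinge [([283.0, 175.0], 0.56)]
side photometer [([294.0, 203.0], 0.65)]
top filter_green_grip [([214.0, 226.0], 0.65), ([246.0, 225.0], 0.43), ([283.0, 222.0], 0.4)]
top filter_amber [([252.0, 243.0], 0.48)]
top filter_blue [([250.0, 210.0], 0.49)]
top stand [([251.0, 228.0], 0.7)]
top slot_mouth [([393.0, 218.0], 0.76), ([249.0, 228.0], 0.52)]
top cover_edge [([406.0, 177.0], 0.56)]
top cover_hinge [([398.0, 198.0], 0.91)]
top photometer [([390.0, 220.0], 0.71), ([309.0, 164.0], 0.22)]
wrist filter_green_grip []
wrist filter_amber []
wrist filter_blue []
wrist stand []
wrist slot_mouth []
wrist cover_edge []
wrist cover_hinge []
wrist photometer []
```

```bash
python3 -c "
import cv2,numpy as np
a=cv2.imread('pics/side0.png');b=cv2.imread('pics/top0.png')
cv2.imwrite('pics/s1.png',cv2.resize(a,(784,588),interpolation=cv2.INTER_CUBIC))
cv2.imwrite('pics/t1.png',cv2.resize(b,(784,588),interpolation=cv2.INTER_CUBIC))"
```

```text
(no output)
```

View pics/s1.png

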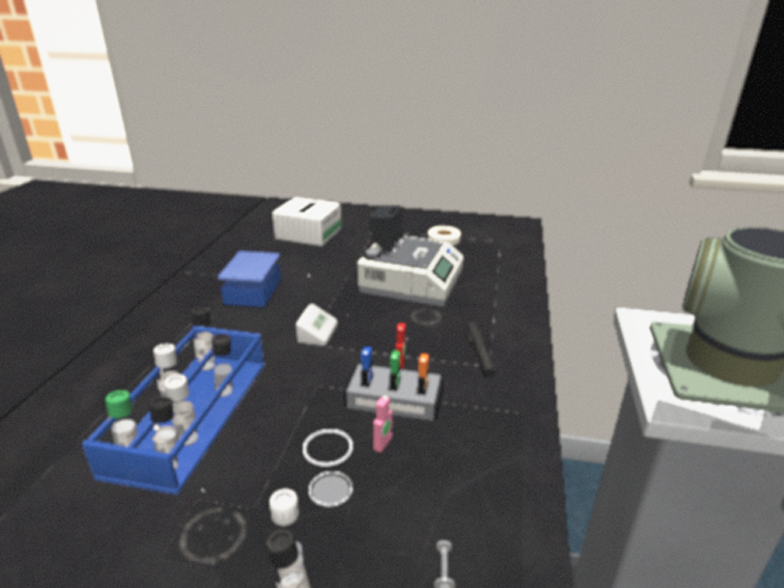

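View pics/t1.png

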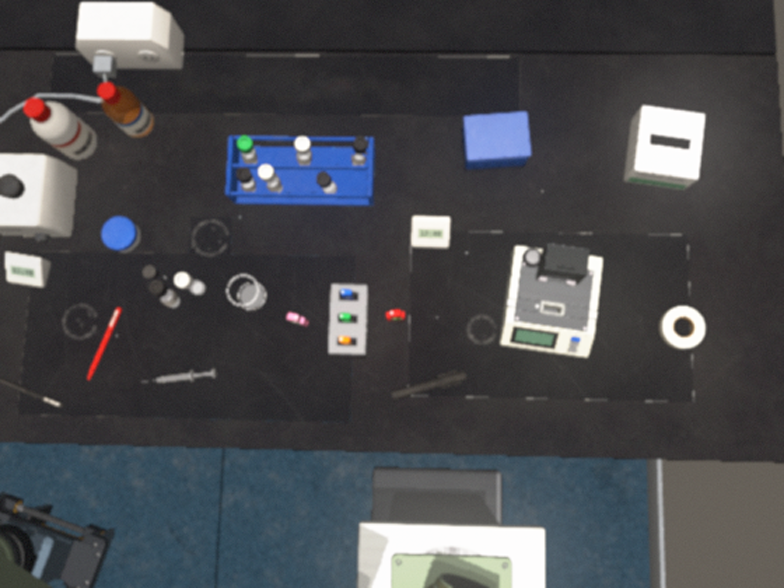

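```bash
cat > b.py <<'E'
from h import *
C={n:[np.load("c_%s.npz"%n)["arr_%d"%i] for i in range(3)] for n in("side","top")}
for q,a,b in(("green",(288,258),(246,225)),("slot",(298,182),(393,218)),("edge",(265,152),(406,177)),("hinge",(283,175),(398,198)),("photo",(294,203),(390,220)),("stand",(285,284),(251,228)),("amber_o",(297,286),(252,243)),("pink",(275,295),(214,226)),("red",(285,241),(283,222))):
    X,e=tri([(a,C["side"]),(b,C["top"])]);print(q,X.round(),np.round(e,1))
for q,p,z in (("green tab top",(246.3,226.5),80),("blue",(248,210),80),("amber",(247,243),80),("slot",(394,220),76),("pmA",(369,177),76),("pmB",(430,183),76),("pm front L",(359,249),40),("pm front R",(421,254),40),("stand tl",(237,203),30),("tr",(262,203),30),("bl",(235,253),30),("br",(261,253),30)):
    print(q,onz(p,z,C["top"]).round())
E
python3 b.py
```

```text
green [496. 188.  69.] [6.4 6.4]
slot [ 526. -160.   67.] [0.1 0.1]
edge [ 615. -175.  138.] [4.9 4.9]
hinge [ 571. -170.   79.] [1.6 1.6]
photo [ 534. -166.   -1.] [2.8 2.8]
stand [500. 183.  -1.] [3.9 3.9]
amber_o [469. 180.  -4.] [2.8 2.8]
pink [500. 269.  44.] [1.8 1.8]
red [513. 101.  48.] [1.1 1.1]
green tab top [498. 187.  80.]
blue [537. 184.  80.]
amber [459. 184.  80.]
slot [ 521. -160.   76.]
pmA [ 623. -102.   76.]
pmB [ 611. -246.   76.]
pm front L [453. -83.  40.]
pm front R [ 444. -231.   40.]
stand tl [562. 217.  30.]
tr [563. 155.  30.]
bl [438. 218.  30.]
br [439. 154.  30.]
```

```bash
cat > to.py <<'E'
# python3 to.py x y z yaw [pitch]: numbers for a row (last pose, tool axes)
import sys
from h import *
def go(x,y,z,yaw,roll=180,pitch=0):
    s=state();p=np.array(s["ee_pos"]);r=R.from_euler("xyz",s["ee_rot"],degrees=True)
    t=R.from_euler("xyz",[roll,pitch,yaw],degrees=True)
    d=r.inv().apply(np.array([x,y,z])-p)/500; w=(r.inv()*t).as_rotvec()/(np.pi/2)
    print("t",round(s["time_s"],2),"pos",p.round(1),np.round(s["ee_rot"],2),"F",np.round(s["force"],1),"w",round(float(s["gripper_width"]),1)); print("row",*d.round(4),*w.round(4))
if __name__=="__main__":
    a=list(map(float,sys.argv[1:])); go(*a)
E
python3 to.py 498 187 230 180; python3 -c "
from h import *
c=cal('wrist');o,d=ray((280,210),c);s=state();r=R.from_euler('xyz',s['ee_rot'],degrees=True)
print(r.inv().apply(o-s['ee_pos']),r.inv().apply(d),c[0])"
```

```text
t 1.35 pos [169.8 549.4 236. ] [180.    -0.   162.82] F [ 0.3  0.9 -0.5] w 91.5
row -0.8411 -0.4986 0.0119 0.0 -0.0 -0.1908
[  80.20356706   -0.32062049 -149.10039177] [-0.25966883  0.00341183  0.9656917 ] [[318.62523839   0.         279.15481309]
 [  0.         318.62523839 217.83078134]
 [  0.           0.           1.        ]]
```

```bash
python3 -m jog '-0.841 -0.499 0.012 0 0 -0.191;-0.841 -0.499 0.012 0 0 -0.191;-0.841 -0.499 0.012 0 0 -0.191;-0.841 -0.499 0.012 0 0 -0.191;-0.841 -0.499 0.012 0 0 -0.191;-0.841 -0.499 0.012 0 0 -0.191;-0.841 -0.499 0.012 0 0 -0.191;-0.841 -0.499 0.012 0 0 -0.191;-0.841 -0.499 0.012 0 0 -0.191;-0.841 -0.499 0.012 0 0 -0.191;-0.841 -0.499 0.012 0 0 -0.191;-0.841 -0.499 0.012 0 0 -0.191;-0.841 -0.499 0.012 0 0 -0.191;-0.841 -0.499 0.012 0 0 -0.191;-0.841 -0.499 0.012 0 0 -0.191' -0.2 10
cat > c.py <<'E'
import sys
from h import *
c=cal("wrist");im=grab_frame("wrist");save(im,sys.argv[1]+"_raw.png");np.savez("c_wrist",*c)
print(state()["ee_pos"],state()["ee_rot"])
for q in sys.argv[3:]:
    for d in tip_of(q,"wrist")[:5]: print(q,np.round(d["location"],1),round(d["confidence"],2),onz(d["location"],float(sys.argv[2]),c).round(1))
E
python3 c.py w1 67 filter_green_grip filter_amber filter_blue; python3 -c "
import cv2;cv2.imwrite('pics/w1.png',cv2.resize(cv2.imread('pics/w1_raw.png'),(784,588)))"
```

```text
time_s: 2.6
ee_pos: [497.4, 187.1, 229.8]
ee_rot: [180.0, -0.0, 180.0]
force: [-0.9, 0.3, -0.6]
gripper_width: 36.5
[497.13826694 187.51405944 229.93363946] [ 1.79973942e+02 -3.23771190e-02 -1.79946856e+02]
filter_green_grip [365.5 204.9] 0.92 [495.6 274.1  67. ]
filter_green_grip [198.  215.6] 0.9 [506.8 104.4  67. ]
filter_green_grip [282.5 211.3] 0.88 [502.3 190.4  67. ]
filter_green_grip [284.  229.6] 0.56 [521.8 192.   67. ]
filter_amber [281.4 163.9] 0.95 [454.5 189.2  67. ]
filter_blue [279.8 229.7] 0.7 [521.9 187.7  67. ]
```

View pics/w1.png

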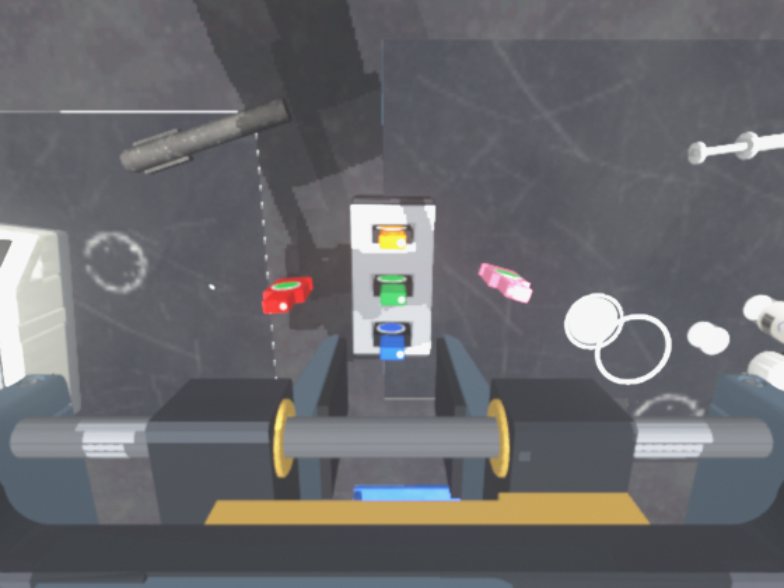

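Run:
```python
from h import *
c=[np.load("c_wrist.npz")["arr_%d"%i] for i in range(3)]
im=cv2.imread("pics/w1_raw.png")
cr=im[140:265,235:335];cv2.imwrite("pics/w1c.png",cv2.resize(cr,None,fx=5,fy=4.7,interpolation=cv2.INTER_CUBIC))
# predicted corners
for cx,cy in((498,187),(500,188)):
    print(proj([[cx+a,cy+b,z] for z in(80,54) for a in(-5,5) for b in(-9,9)],c).round(1).tolist())
print(onz((282,252),30,c),[onz(p,30,c).round(1) for p in((250.5,146.5),(311,146.5),(251,253),(309,253))])
```

```text
[[269.9, 205.6], [288.5, 205.6], [269.9, 215.5], [288.4, 215.5], [270.5, 199.5], [287.8, 199.5], [270.6, 208.7], [287.7, 208.7]]
[[270.9, 207.6], [289.5, 207.6], [271.0, 217.5], [289.4, 217.5], [271.5, 201.4], [288.7, 201.4], [271.6, 210.6], [288.6, 210.6]]
[562.06052012 190.39357642  30.        ] [array([440.4, 156.3,  30. ]), array([440.4, 221.1,  30. ]), array([563.3, 153.8,  30. ]), array([563.3, 222.3,  30. ])]
```

View pics/w1c.png

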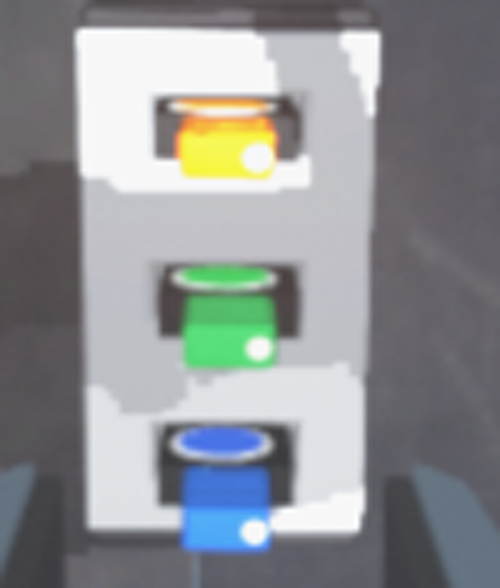

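```bash
python3 to.py 501 188.5 78 180; python3 -m jog '-0.0075 0.0025 0.1 0 0 0;-0.0075 0.0025 0.2 0 0 0;-0.0075 0.0025 0.26 0 0 0;-0.0075 0.0025 0.29 0 0 0;-0.0075 0.0025 0.304 0 0 0;-0.0075 0.0025 0.304 0 0 0;-0.0075 0.0025 0.304 0 0 0'; python3 c.py w2 67 filter_green_grip
```

```text
t 2.8 pos [497.1 187.9 230.1] [ 179.98   -0.   -179.87] F [ 0.1 -0.5 -0.1] w 36.6
row -0.0079 0.0011 0.3042 0.0002 -0.0 0.0015
time_s: 3.38
ee_pos: [501.5, 190.0, 79.2]
ee_rot: [179.9, 0.1, -179.8]
force: [0.8, -0.0, 0.9]
gripper_width: 36.3
[502.06166767 190.09858296  79.89427209] [ 179.91182257    0.20201998 -179.82809502]
filter_green_grip [133.  276.8] 0.98 [503.5 108.3  67. ]
filter_green_grip [433.7 261. ] 0.69 [493.4 274.9  67. ]
filter_green_grip [279.9 274.6] 0.61 [501.9 190.3  67. ]
```

```bash
python3 -c "
import cv2;cv2.imwrite('pics/w2.png',cv2.resize(cv2.imread('pics/w2_raw.png')[180:420,140:420],None,fx=2.5,fy=2.5))"
```

```text
(no output)
```

View pics/w2.png

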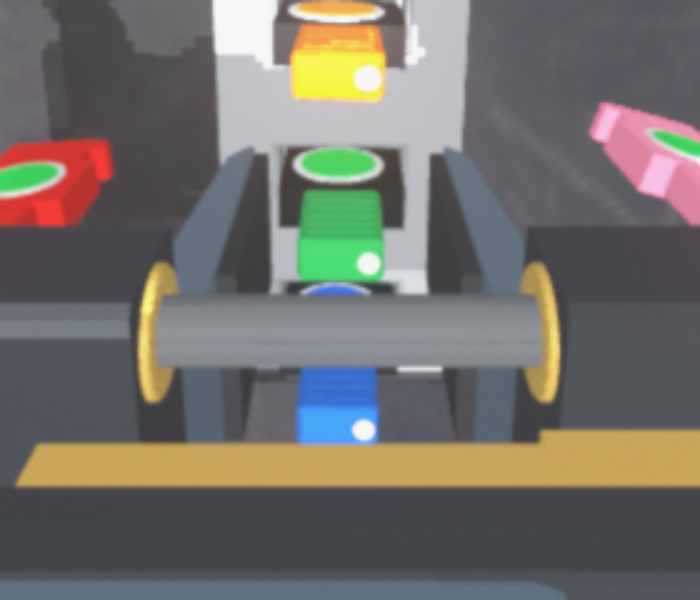

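```bash
python3 -m jog '0 0 0.002 0 0 0;0 0 0.002 0 0 0;0 0 0.002 0 0 0;0 0 0.002 0 0 0;0 0 0.002 0 0 0;0 0 0.002 0 0 0' -1 35; python3 -m jog '0 0 -0.01 0 0 0;0 0 -0.03 0 0 0;0 0 -0.05 0 0 0;0 0 -0.08 0 0 0;0 0 -0.15 0 0 0;0 0 -0.22 0 0 0;0 0 -0.22 0 0 0;0 0 -0.22 0 0 0'; python3 c.py w3 67 filter_green_grip; python3 to.py 521 -160 190 175
```

```text
time_s: 3.98
ee_pos: [502.8, 190.0, 80.0]
ee_rot: [179.9, 0.3, -179.8]
force: [0.1, -1.5, 5.5]
gripper_width: 17.5
time_s: 4.65
ee_pos: [503.4, 190.3, 192.9]
ee_rot: [179.8, 0.6, -179.8]
force: [-1.1, -1.0, -1.2]
gripper_width: 17.5
[502.14082464 189.81160323 190.94176514] [ 179.85447655    0.40376745 -179.83734588]
filter_green_grip [375.8 208.1] 0.96 [496.5 276.9  67. ]
filter_green_grip [187.5 219.2] 0.9 [507.2 108.1  67. ]
filter_green_grip [278.8 272.2] 0.66 [559.8 190.5  67. ]
t 4.75 pos [501.5 189.6 189.7] [ 179.91    0.27 -179.84] F [ 0.3 -0.5 -0.4] w 17.5
row -0.0371 -0.6992 -0.0015 0.0012 0.0029 0.0573
```

```bash
python3 to.py 500 -110 215 175; python3 -m jog '-0.003 -0.08 -0.03 0 0 0.02;-0.003 -0.16 -0.05 0 0 0.057;0.003 -0.24 -0.052 0 0 0.057;0.003 -0.32 -0.052 0 0 0.057;0.003 -0.4 -0.052 0 0 0.057;0.003 -0.48 -0.052 0 0 0.057;0.003 -0.55 -0.052 0 0 0.057;0.003 -0.59 -0.052 0 0 0.057;0.003 -0.6 -0.052 0 0 0.057;0.003 -0.6 -0.052 0 0 0.057;0.003 -0.6 -0.052 0 0 0.057;0.003 -0.6 -0.052 0 0 0.057'; python3 c.py w4 75 slot_mouth cover_hinge cover_edge; mv c_wrist.npz c_w4.npz; python3 to.py 500 -200 215 175
```

```text
t 4.75 pos [501.5 189.6 189.7] [ 179.91    0.27 -179.84] F [ 0.3 -0.5 -0.4] w 17.5
row 0.0044 -0.599 -0.0515 0.0012 0.0029 0.0573
time_s: 5.75
ee_pos: [500.4, -109.2, 214.6]
ee_rot: [179.8, 0.2, 175.1]
force: [-0.1, 1.0, -0.4]
gripper_width: 17.7
[ 500.54457338 -109.08618576  214.82895465] [179.84867887   0.1957673  175.13039459]
slot_mouth [228.3 237.5] 0.87 [ 521.3 -159.8   75. ]
t 5.95 pos [ 500.7 -109.4  215.2] [179.87   0.24 175.13] F [ 0.7 -0.6 -1.7] w 17.8
row -0.0139 -0.1806 0.0 0.0014 0.0027 0.0014
```

```bash
python3 -m jog '-0.005 -0.08 0 0 0 0;-0.012 -0.15 0 0 0 0;-0.014 -0.18 0 0 0 0;-0.014 -0.18 0 0 0 0;-0.014 -0.18 0 0 0 0'; python3 c.py w5 75 slot_mouth cover_hinge cover_edge; mv c_wrist.npz c_w5.npz;python3 -c "
import cv2,numpy as np
a=cv2.imread('pics/w4_raw.png')[130:330,150:350];b=cv2.imread('pics/w5_raw.png')[130:330,220:420]
cv2.imwrite('pics/w45.png',cv2.resize(np.hstack([a,b]),(800,400),interpolation=cv2.INTER_CUBIC))"
```

```text
time_s: 6.37
ee_pos: [500.0, -199.5, 214.9]
ee_rot: [179.8, 0.2, 175.1]
force: [-0.0, 0.1, -0.3]
gripper_width: 17.4
[ 499.96579852 -198.83358157  214.90201063] [179.81868006   0.21799674 175.12959458]
slot_mouth [318.4 227.6] 0.93 [ 518.7 -163.2   75. ]
```

View pics/w45.png

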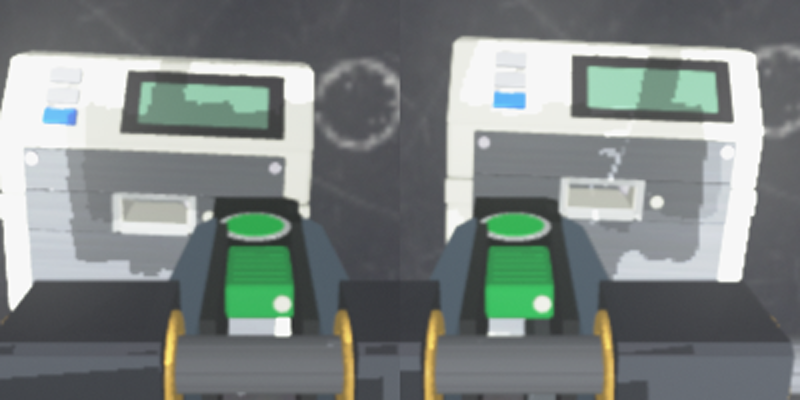

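Run:
```python
from h import *
C={k:[np.load("c_%s.npz"%k)["arr_%d"%i] for i in range(3)] for k in("w4","w5")}
P={}
for k,(x0,y0,x1,y1) in {"w4":(200,218,258,255),"w5":(293,212,358,247)}.items():
    g=cv2.cvtColor(cv2.imread("pics/%s_raw.png"%k),cv2.COLOR_BGR2GRAY)
    m=(g[y0:y1,x0:x1]>195).astype(np.uint8)
    for c in cv2.findContours(m,cv2.RETR_EXTERNAL,2)[0]:
        if cv2.contourArea(c)>4: print(k,cv2.contourArea(c),cv2.boundingRect(c+np.array([x0,y0])),np.round(cv2.minAreaRect(c+np.array([x0,y0]).astype(np.int32)),1) if 0 else [np.round(v,1) for v in cv2.minAreaRect((c+np.array([x0,y0])).astype(np.float32))])
for a,b in(((228.3,237.5),(318.4,227.6)),((227,237),(320.8,229.5)),((254,237.5),(348.5,231)),((165.5,209),(262,201)),((287.5,214),(383.5,206))):
    X,e=tri([(a,C["w4"]),(b,C["w5"])]);print(X.round(1),np.round(e,1),onz(a,75,C["w4"]).round(1),onz(b,75,C["w5"]).round(1))
```

```text
w4 7.0 (252, 236, 4, 4) [array([253.5, 237.5]), array([3., 3.]), np.float64(90.0)]
w4 300.0 (206, 227, 42, 21) [array([226.7, 237.4]), array([41., 19.]), np.float64(3.3)]
w5 23.0 (345, 228, 7, 6) [array([348. , 230.5]), array([5., 6.]), np.float64(90.0)]
w5 742.0 (300, 217, 42, 23) [array([320.5, 228. ]), array([41., 22.]), np.float64(0.0)]
[ 523.9 -161.9   63.8] [1.3 1.3] [ 521.3 -159.8   75. ] [ 518.7 -163.2   75. ]
[ 520.8 -161.    74.9] [0. 0.] [ 520.7 -161.    75. ] [ 520.8 -161.    75. ]
[ 523.4 -135.    76.8] [0.5 0.5] [ 523.5 -135.2   75. ] [ 524.6 -134.6   75. ]
[ 487.8 -214.1   76.3] [0. 0.] [ 488.1 -214.6   75. ] [ 488.  -214.2   75. ]
[ 502.8 -101.2   74.6] [0.1 0.1] [ 502.8 -101.2   75. ] [ 502.7 -101.3   75. ]
```

Run:
```python
from h import *
c=[np.load("c_w5.npz")["arr_%d"%i] for i in range(3)]
p=np.array([499.97,-199.2,214.9]);r=R.from_euler("xyz",[180,0,175.1],degrees=True)
for dx in(-2,0,2):
  for h in(-1,4):
    q=proj([p+r.apply([dx+a,b,h+k]) for k in(0,26) for a in(5,-5) for b in(-9,9)]+[p+r.apply([dx+5,0,h+26+24])],c);print(dx,h,q.round(1).tolist())
im=cv2.imread("pics/w5_raw.png");hsv=cv2.cvtColor(im,cv2.COLOR_BGR2HSV)
m=((hsv[...,0]>45)&(hsv[...,0]<85)&(hsv[...,1]>120)).astype(np.uint8)[225:300,240:310]
n,l,st,ce=cv2.connectedComponentsWithStats(m)
for i in range(1,n):
    if st[i,4]>30: print(st[i]+np.array([240,225,0,0,0]),ce[i]+[240,225])
print(im[240:300,275].tolist()[::2])
```

```text
-2 -1 [[262.6, 280.2], [297.6, 280.1], [262.9, 297.4], [297.3, 297.4], [264.6, 259.4], [295.0, 259.3], [264.9, 274.7], [294.8, 274.6], [279.6, 244.5]]
-2 4 [[263.0, 275.7], [297.0, 275.7], [263.3, 292.6], [296.8, 292.5], [265.0, 256.0], [294.6, 255.9], [265.2, 271.0], [294.4, 270.9], [279.6, 241.8]]
0 -1 [[262.6, 276.7], [297.7, 276.6], [262.8, 294.0], [297.4, 294.0], [264.6, 256.3], [295.1, 256.2], [264.8, 271.7], [294.8, 271.6], [279.6, 241.7]]
0 4 [[263.0, 272.3], [297.1, 272.2], [263.3, 289.2], [296.8, 289.2], [264.9, 252.9], [294.6, 252.9], [265.1, 268.0], [294.4, 268.0], [279.6, 239.0]]
2 -1 [[262.5, 273.2], [297.7, 273.1], [262.8, 290.6], [297.4, 290.6], [264.5, 253.1], [295.1, 253.1], [264.8, 268.6], [294.9, 268.6], [279.6, 238.8]]
2 4 [[262.9, 268.8], [297.2, 268.8], [263.2, 285.9], [296.9, 285.8], [264.9, 249.9], [294.7, 249.8], [265.1, 265.0], [294.5, 265.0], [279.6, 236.2]]
[264 237  28  11 231] [276.85714286 242.15151515]
[ 262  253   35   37 1116] [278.25537634 270.31362007]
[[86, 180, 56], [85, 179, 55], [85, 180, 54], [89, 183, 58], [164, 194, 156], [131, 132, 128], [55, 68, 50], [81, 144, 58], [85, 154, 58], [84, 151, 58], [87, 159, 59], [85, 156, 58], [84, 152, 57], [87, 162, 59], [83, 150, 57], [83, 156, 56], [89, 170, 60], [100, 193, 63], [102, 196, 64], [102, 195, 64], [102, 194, 64], [101, 194, 63], [100, 195, 62], [100, 193, 62], [110, 182, 83], [212, 207, 198], [216, 210, 205], [217, 213, 206], [221, 218, 213], [138, 138, 135]]
```

```bash
python3 to.py 522.6 -161.2 157 172.7
```

```text
t 6.57 pos [ 500.1 -198.4  215.1] [179.85   0.24 175.22] F [ 0.1  0.5 -0.3] w 17.3
row -0.0382 0.0777 0.1166 0.0017 0.0027 0.028
```

```bash
python3 -m jog '-0.038 0.077 0 0.001 0.002 0.028;-0.038 0.077 0.02 0.001 0.002 0.028;-0.038 0.077 0.06 0.001 0.002 0.028;-0.038 0.077 0.1 0.001 0.002 0.028;-0.038 0.077 0.116 0.001 0.002 0.028;-0.038 0.077 0.116 0.001 0.002 0.028;-0.038 0.077 0.116 0.001 0.002 0.028'; python3 c.py w6 75 slot_mouth filter_green_notch; python3 to.py 522.6 -161.2 150 172.7; python3 -c "
import cv2;cv2.imwrite('pics/w6.png',cv2.resize(cv2.imread('pics/w6_raw.png')[120:320,180:380],(780,590),interpolation=cv2.INTER_CUBIC))"
```

```text
time_s: 7.15
ee_pos: [522.6, -161.1, 157.5]
ee_rot: [179.9, 0.0, 172.7]
force: [-0.0, 0.2, 0.0]
gripper_width: 17.4
[ 523.10113123 -161.46345784  158.15364153] [1.79945227e+02 1.42101008e-01 1.72719744e+02]
slot_mouth [278.1 229.7] 0.84 [ 520.2 -161.7   75. ]
filter_green_notch [297.3 240.6] 0.77 [ 530.9 -148.1   75. ]
t 7.3 pos [ 523.2 -161.7  158.6] [179.96   0.2  172.7 ] F [ 0.4 -0.4 -0.2] w 17.5
row 0.0015 0.0009 0.0171 0.0004 0.0022 -0.0
```

View pics/w6.png

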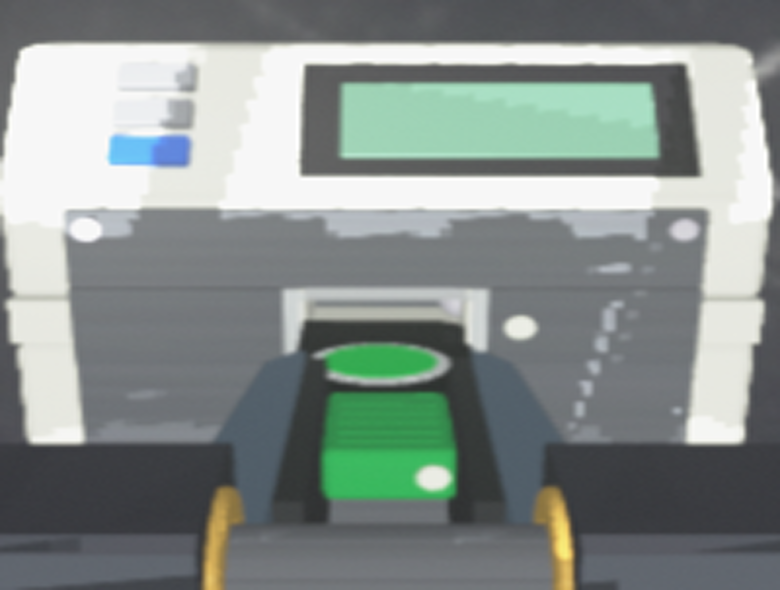

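Run:
```python
from h import *
c=[np.load("c_wrist.npz")["arr_%d"%i] for i in range(3)]
r=R.from_euler("z",-7.3,degrees=True)
for n,p,z in(("foot front",(278.5,228.8),86.2),("foot L",(180+302/3.9,228.8),86.2),("foot R",(180+466/3.9,228.8),86.2),("funnel L",(180+284/3.9,218),75.5),("funnel R",(180+488/3.9,218),75.5),("inner front edge",(279,120+302/2.95),75.5)):
    print(n,r.inv().apply(onz(p,z,c)-[520.8,-161,0]).round(1))
```

```text
foot front [-4.9 -0.5 86.2]
foot L [ -4.9 -15.8  86.2]
foot R [-5.  14.8 86.2]
funnel L [-10.  -19.9  75.5]
funnel R [-10.   19.7  75.5]
inner front edge [-6.5 -0.1 75.5]
```

```bash
python3 -m jog '0 0.001 0.01 0 0 0;0 0.001 0.02 0 0 0;0 0.001 0.025 0 0 0;0 0.001 0.03 0 0 0;0 0.001 0.035 0 0 0;0 0.001 0.035 0 0 0'; python3 to.py 522.6 -161 130 172.7
```

```text
time_s: 7.8
ee_pos: [523.0, -161.2, 140.4]
ee_rot: [179.9, 0.1, 172.7]
force: [-0.0, 0.7, 0.1]
gripper_width: 17.9
t 7.8 pos [ 523.  -161.2  140.4] [1.7994e+02 1.3000e-01 1.7269e+02] F [-0.   0.7  0.1] w 17.9
row 0.0009 0.0003 0.0208 0.0006 0.0014 -0.0001
```

```bash
python3 -m jog '0 0 0.005 0 0 0;0 0 0.01 0 0 0;0 0 0.015 0 0 0;0 0 0.02 0 0 0;0 0 0.02 0 0 0'; python3 -m jog '0 0 0.004 0 0 0;0 0 0.008 0 0 0;0 0 0.008 0 0 0'; python3 -m jog '0 0 0.004 0 0 0;0 0 0.004 0 0 0'
```

```text
time_s: 8.22
ee_pos: [522.7, -161.1, 129.8]
ee_rot: [179.9, 0.1, 172.7]
force: [0.1, -0.3, 0.0]
gripper_width: 17.3
time_s: 8.47
ee_pos: [522.5, -161.0, 125.3]
ee_rot: [179.9, 0.0, 172.7]
force: [-0.7, -0.1, -2.1]
gripper_width: 17.4
time_s: 8.63
ee_pos: [522.6, -161.3, 123.3]
ee_rot: [180.0, 0.0, 172.7]
force: [0.9, -0.1, -0.3]
gripper_width: 17.7
```

```bash
for i in 1; do python3 -m jog '0 0 0.004 0 0 0;0 0 0.004 0 0 0'; python3 -m jog '0 0 0.004 0 0 0;0 0 0.004 0 0 0'; python3 -m jog '0 0 0.004 0 0 0;0 0 0.004 0 0 0'; done | grep -E 'pos|force'
```

```text
ee_pos: [523.1, -161.7, 122.1]
force: [-0.6, -0.5, 5.3]
ee_pos: [523.4, -162.0, 121.8]
force: [-2.3, 0.1, 9.9]
ee_pos: [523.6, -162.1, 121.8]
force: [-2.1, 0.2, 12.0]
```

```bash
python3 -m jog '0 0 0.005 0 0 0;0 0 0.005 0 0 0' | grep -E 'pos|force';  python3 -m jog '0 0 0.005 0 0 0;0 0 0.005 0 0 0;0 0 0.005 0 0 0' | grep -E 'pos|force|width'
```

```text
ee_pos: [523.7, -162.2, 121.6]
force: [-3.9, 1.1, 13.8]
ee_pos: [523.7, -162.2, 121.6]
force: [-4.6, 0.8, 14.9]
gripper_width: 17.4
```

```bash
python3 -m jog '0.003 0.001 0.005 0 0 0;0.003 0.001 0.005 0 0 0;0.003 0.001 0.005 0 0 0' | grep -E 'pos|force|rot';  python3 -m jog '0.002 0.001 0.006 0 0 0;0.002 0.001 0.006 0 0 0;0.002 0.001 0.006 0 0 0' | grep -E 'pos|force|width|rot'
```

```text
ee_pos: [523.2, -162.0, 121.6]
ee_rot: [-179.8, 0.6, 172.7]
force: [-3.4, -0.2, 12.7]
ee_pos: [523.2, -161.9, 121.5]
ee_rot: [-179.8, 0.8, 172.7]
force: [-3.6, -0.1, 14.8]
gripper_width: 17.5
```

```bash
python3 -m jog '0.003 0.001 0.007 0 0 0;0.003 0.001 0.007 0 0 0;0.003 0.001 0.007 0 0 0' | grep -E 'pos|force|rot';  python3 c.py w7 75 filter_green_grip; python3 -c "
import cv2;cv2.imwrite('pics/w7.png',cv2.resize(cv2.imread('pics/w7_raw.png')[120:320,180:380],(780,590),interpolation=cv2.INTER_CUBIC))"
```

```text
ee_pos: [523.0, -161.9, 121.2]
ee_rot: [-179.7, 1.1, 172.8]
force: [-2.8, 0.3, 17.3]
[ 523.02268671 -161.87603595  121.27667533] [-179.71566632    1.09116859  172.74884023]
filter_green_grip [282.4 272.4] 0.66 [ 539.9 -162.2   75. ]
```

View pics/w7.png

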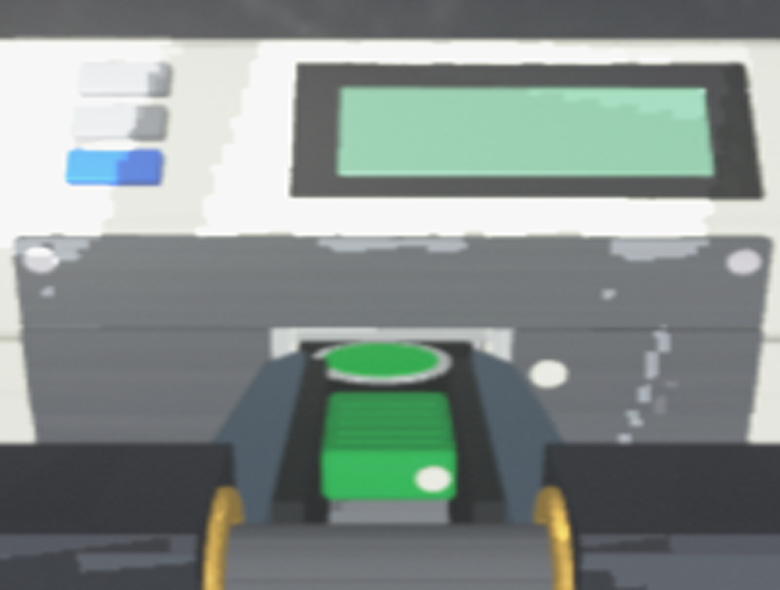

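```bash
python3 -m jog '0 0 -0.004 0 0 0;0 0 -0.004 0 0 0' | grep -E 'pos|force|rot'; python3 to.py 522.6 -161.2 124 172.7
```

```text
ee_pos: [523.0, -161.7, 124.1]
ee_rot: [-179.7, 1.1, 172.7]
force: [-1.0, 0.9, -0.4]
t 10.57 pos [ 523.  -161.7  124.1] [-179.73    1.14  172.74] F [-1.   0.9 -0.4] w 17.4
row 0.001 0.0009 0.0002 -0.003 0.0126 0.0004
```

```bash
python3 -m jog '0.001 0.001 0 -0.003 0.0126 0;0.001 0.001 0 -0.003 0.0126 0' | grep -E 'pos|force|rot'; python3 -m jog '0 0 0.004 0 0 0;0 0 0.007 0 0.001 0;0 0 0.01 0 0.002 0;0 0 0.01 0 0.002 0' | grep -E 'pos|force|rot'; python3 to.py 522.6 -161.2 124 172.7
```

```text
ee_pos: [523.2, -161.3, 123.9]
ee_rot: [180.0, 0.0, 172.7]
force: [0.7, 0.4, 0.1]
ee_pos: [524.3, -162.1, 120.6]
ee_rot: [-179.9, 0.0, 172.8]
force: [-0.7, -1.1, 9.8]
t 11.07 pos [ 524.3 -162.1  120.6] [-1.7991e+02  5.0000e-02  1.7275e+02] F [-0.7 -1.1  9.8] w 17.6
row 0.0035 0.0013 -0.0068 -0.001 0.0005 0.0006
```

```bash
python3 -m jog '0.001 0.001 0.005 0 0.001 0;0.001 0.001 0.006 0 0.001 0;0.001 0.001 0.006 0 0.001 0' | grep -E 'pos|force|rot'; python3 -m jog '0.001 0.001 0.006 0 0.001 0;0.001 0.001 0.006 0 0.001 0;0.001 0.001 0.006 0 0.001 0' | grep -E 'pos|force|rot'; python3 to.py 522.6 -161.2 124 172.7
```

```text
ee_pos: [524.5, -162.1, 120.1]
ee_rot: [-179.8, 0.1, 172.8]
force: [-3.8, -1.1, 16.1]
ee_pos: [524.5, -162.0, 119.5]
ee_rot: [-179.8, 0.2, 172.8]
force: [-3.9, 0.2, 16.0]
t 11.57 pos [ 524.5 -162.   119.5] [-179.77    0.18  172.79] F [-3.9  0.2 16. ] w 17.6
row 0.0039 0.0011 -0.009 -0.0026 0.002 0.001
```

```bash
python3 -m jog '0.003 0.001 0.006 -0.002 0.002 0;0.003 0.001 0.006 -0.002 0.002 0;0.003 0.001 0.006 -0.002 0.002 0' | grep -E 'pos|force|rot'; python3 -m jog '0.002 0.001 0.006 0 0.001 0;0.002 0.001 0.006 0 0.001 0;0.002 0.001 0.006 0 0.001 0' | grep -E 'pos|force|rot'; python3 to.py 522.6 -161.2 124 172.7
```

```text
ee_pos: [524.1, -162.0, 118.4]
ee_rot: [-179.9, 0.2, 172.8]
force: [-2.6, -0.7, 11.2]
ee_pos: [524.0, -161.9, 116.7]
ee_rot: [-179.8, 0.3, 172.8]
force: [-1.2, -1.0, 7.5]
t 12.07 pos [ 524.  -161.9  116.7] [-179.81    0.3   172.83] F [-1.2 -1.   7.5] w 17.3
row 0.0029 0.001 -0.0147 -0.0022 0.0034 0.0014
```

```bash
python3 -m jog '0.002 0.001 0.005 -0.002 0.003 0;0.002 0.001 0.006 -0.002 0.003 0;0.002 0.001 0.006 -0.002 0.003 0' | grep -E 'pos|force|rot'; python3 -m jog '0.001 0 0.005 0 0 0;0.001 0 0.005 0 0 0' | grep -E 'pos|force|rot'; python3 to.py 522.6 -161.2 124 172.7
```

```text
ee_pos: [524.0, -162.0, 114.8]
ee_rot: [-179.9, 0.2, 172.8]
force: [-0.9, -1.6, 6.5]
ee_pos: [523.8, -161.9, 112.5]
ee_rot: [-179.9, 0.3, 172.8]
force: [0.7, 0.6, -0.1]
t 12.48 pos [ 523.8 -161.9  112.5] [-179.9     0.29  172.84] F [ 0.7  0.6 -0.1] w 17.5
row 0.0024 0.0011 -0.0231 -0.0011 0.0032 0.0016
```

Force dropped to zero: the notch is reaching the ball. Small steps to the floor now.

```bash
python3 -m jog '0.001 0.001 0.003 -0.001 0.003 0;0.001 0.001 0.003 -0.001 0.003 0' | grep -E 'pos|force'; python3 -m jog '0 0 0.003 0 0 0;0 0 0.003 0 0 0' | grep -E 'pos|force';python3 -m jog '0 0 0.003 0 0 0;0 0 0.003 0 0 0' | grep -E 'pos|force'; python3 to.py 522.6 -161.2 124 172.7
```

```text
ee_pos: [522.9, -161.2, 110.1]
force: [0.3, 0.3, -2.3]
ee_pos: [523.2, -161.3, 109.5]
force: [-1.7, 0.4, 8.4]
ee_pos: [523.3, -161.3, 109.5]
force: [-2.7, 0.7, 11.7]
t 12.98 pos [ 523.3 -161.3  109.5] [180.     0.   172.84] F [-2.7  0.7 11.7] w 17.6
row 0.0014 -0.0 -0.029 0.0 0.0 0.0015
```

```bash
python3 -m jog '0 0 0 0 0 0;0 0 0 0 0 0' | grep -E 'pos|force'; python3 -m jog '0 0 0 0 0 0;0 0 0 0 0 0;0 0 0 0 0 0' -0.25 | grep -E 'pos|force|wid'; python3 -m jog '0 0 -0.01 0 0 0;0 0 -0.04 0 0 0;0 0 -0.1 0 0 0;0 0 -0.16 0 0 0;0 0 -0.22 0 0 0;0 0 -0.24 0 0 0;0 0 -0.24 0 0 0' | grep -E 'pos|force|wid'; python3 c.py w8 75 filter_green_grip cover_edge cover_hinge;  python3 - <<'E'
from h import *
im=grab_frame("side");save(im,"s8_raw.png")
print([(d["location"],d["confidence"]) for q in("cover_edge","cover_hinge") for d in tip_of(q,"side")])
a=cv2.imread("pics/w8_raw.png")[100:400,130:430];b=cv2.imread("pics/s8_raw.png")[130:230,240:340]
cv2.imwrite("pics/p8.png",np.hstack([cv2.resize(a,(400,400)),cv2.resize(b,(400,400),interpolation=cv2.INTER_CUBIC)]))
c=cal("side");r=R.from_euler("z",-7.3,degrees=True);H=np.array([520.8,-161,79.5])+r.apply([47,0,0])
for th in(1.55,1.7,1.8,1.9):
    a=th+np.deg2rad(29.05);print(th,proj([H,H+r.apply([-82.4*np.cos(a),0,82.4*np.sin(a)])],c).round(1).tolist())
E
```

```text
ee_pos: [523.3, -161.2, 109.6]
force: [0.7, -0.6, 4.7]
ee_pos: [523.0, -161.1, 109.0]
force: [-0.3, 0.0, -0.1]
gripper_width: 33.2
ee_pos: [524.6, -161.6, 232.0]
force: [-0.1, -0.1, -0.8]
gripper_width: 34.1
[ 523.40154864 -161.20710156  229.6152009 ] [1.79996635e+02 5.61846687e-02 1.72833250e+02]
filter_green_grip [281.9 209.9] 0.94 [ 527.7 -159.5   75. ]
filter_green_grip [543.3 154.2] 0.67 [504.3  92.2  75. ]
filter_green_grip [277.5 248.3] 0.36 [ 567.9 -169.    75. ]
cover_edge [277.5 331.1] 0.72 [ 667.1 -181.6   75. ]
cover_edge [279.8 199.8] 0.45 [ 517.2 -160.3   75. ]
cover_hinge [277.5 244.9] 0.87 [ 564.2 -168.6   75. ]
[([263.9, 152.7], 0.87), ([283.7, 174.7], 0.68)]
1.55 [[283.5, 175.4], [270.0, 148.1]]
1.7 [[283.5, 175.4], [266.3, 150.0]]
1.8 [[283.5, 175.4], [264.1, 151.5]]
1.9 [[283.5, 175.4], [262.1, 153.3]]
```

View pics/p8.png

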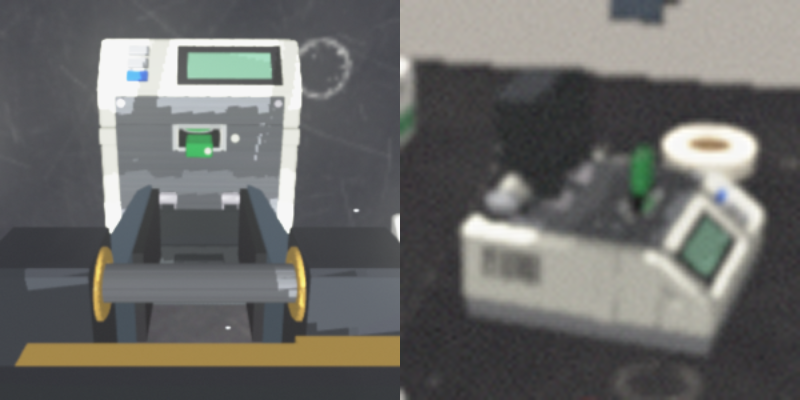

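```bash
python3 to.py 651.7 -177.8 225 172.7; python3 -m jog '-0.08 -0.001 0.01 0 0 0;-0.16 -0.001 0.01 0 0 0;-0.23 -0.001 0.01 0 0 0;-0.258 -0.001 0.01 0 0 0;-0.258 -0.001 0.01 0 0 0;-0.258 -0.001 0.01 0 0 0;-0.258 -0.001 0.01 0 0 0' -1 20; python3 to.py 651.7 -177.8 146 172.7
```

```text
t 14.33 pos [ 522.5 -161.   227.4] [179.94  -0.23 172.83] F [-0.2 -0.5  0.3] w 34.0
row -0.2607 -0.0012 0.0038 0.0006 -0.0025 0.0015
time_s: 14.92
ee_pos: [649.2, -177.4, 221.2]
ee_rot: [179.9, -0.4, 172.8]
force: [0.4, -0.1, -0.7]
gripper_width: 0.6
t 14.92 pos [ 649.2 -177.4  221.2] [179.93  -0.36 172.82] F [ 0.4 -0.1 -0.7] w 0.6
row -0.0059 -0.0004 0.1503 0.0008 -0.004 0.0014
```

```bash
python3 -m jog '-0.006 0 0.06 0 -0.004 0;-0.006 0 0.12 0 -0.004 0;-0.006 0 0.15 0 -0.004 0;-0.006 0 0.15 0 -0.004 0;-0.006 0 0.15 0 -0.004 0'; python3 -m jog '0.015 0 0 0 0 0;0.025 0 0 0 0 0;0.033 0 -0.003 0 0 0;0.039 0 -0.009 0 0 0;0.046 0 -0.015 0 0 0;0.052 0 -0.02 0 0 0;0.058 0 -0.025 0 0 0;0.066 0 -0.03 0 0 0;0.074 0 -0.035 0 0 0;0.082 0 -0.039 0 0 0;0.09 0 -0.042 0 0 0;0.102 0 -0.046 0 0 0;0.114 0 -0.048 0 0 0;0.126 0 -0.05 0 0 0;0.126 0 -0.05 0 0 0'
python3 - <<'E'
from h import *
s=state();r=R.from_euler("z",-7.3,degrees=True);H=np.array([567.4,-167,79.5]);print("rel",r.inv().apply(s["ee_pos"]-H).round(1),s["ee_rot"])
save(grab_frame("side"),"s9_raw.png");print([(d["location"],d["confidence"]) for d in tip_of("cover_edge","side")])
c=cal("side")
for th in(1.2,1.05,.9,.8,0):
    a=th+np.deg2rad(29.05);print(th,proj([H+r.apply([-82.4*np.cos(a),0,82.4*np.sin(a)])],c).round(1).tolist())
E
```

```text
time_s: 15.33
ee_pos: [650.6, -177.5, 146.2]
ee_rot: [179.9, -0.1, 172.8]
force: [-0.2, 0.1, 0.6]
gripper_width: 0.3
time_s: 16.58
ee_pos: [586.6, -169.4, 171.6]
ee_rot: [179.9, -0.2, 172.8]
force: [-0.2, -0.0, 0.0]
gripper_width: 0.6
rel [19.4  0.  92.1] [ 1.79913491e+02 -1.64191444e-01  1.72802648e+02]
[([288.4, 149.4], 0.84)]
1.2 [[279.8, 146.1]]
1.05 [[284.3, 146.4]]
0.9 [[288.8, 147.3]]
0.8 [[291.8, 148.3]]
0 [[310.0, 165.1]]
```

```bash
python3 -m jog '0.01 0 0.001 0 0 0;0.02 0 0.002 0 0 0;0.031 0 0.003 0 0 0;0.043 0 0.006 0 0 0;0.055 0 0.01 0 0 0;0.066 0 0.014 0 0 0;0.076 0 0.02 0 0 0;0.086 0 0.027 0 0 0;0.096 0 0.034 0 0 0;0.105 0 0.042 0 0 0;0.113 0 0.05 0 0 0;0.113 0 0.05 0 0 0'
python3 - <<'E'
from h import *
s=state();r=R.from_euler("z",-7.3,degrees=True);H=np.array([567.4,-167,79.5]);print("rel",r.inv().apply(s["ee_pos"]-H).round(1),s["ee_rot"])
E
```

```text
time_s: 17.68
ee_pos: [530.0, -162.1, 145.4]
ee_rot: [179.9, -0.3, 172.8]
force: [-1.2, 0.6, -0.5]
gripper_width: 0.3
rel [-37.7   0.1  65.9] [179.88995584  -0.27029496 172.79817558]
```

```bash
python3 -m jog '0.003 0 0.002 0 0 0;0.005 0 0.004 0 0 0;0.005 0 0.004 0 0 0'|grep -E 'pos|force'; python3 -m jog '0 0 0.003 0 0 0;0 0 0.003 0 0 0'|grep -E 'pos|force'; python3 -m jog '0 0 0.002 0 0 0;0 0 0.002 0 0 0'|grep -E 'pos|force'; python3 -m jog '0 0 0.002 0 0 0;0 0 0.002 0 0 0'|grep -E 'pos|force'
```

```text
ee_pos: [527.3, -161.8, 143.1]
force: [0.0, -0.2, -0.3]
ee_pos: [527.4, -161.8, 141.4]
force: [0.1, 0.1, -0.7]
ee_pos: [527.4, -161.8, 140.8]
force: [-0.9, -0.1, 3.6]
ee_pos: [527.4, -161.8, 140.8]
force: [-2.9, -0.3, 6.6]
```

```bash
python3 -m jog '0 0 0 0 0 0;0 0 -0.01 0 0 0;0 0 -0.05 0 0 0;0 0 -0.12 0 0 0;0.03 0 -0.18 0 0 0;0.06 0 -0.22 0 0 0;0.06 0 -0.22 0 0 0;0.06 0 -0.22 0 0 0'; python3 c.py w10 119.5 cover_edge;  python3 - <<'E'
from h import *
im=grab_frame("side");save(im,"s10_raw.png")
print([(d["location"],d["confidence"]) for q in("cover_edge",) for d in tip_of(q,"side")])
a=cv2.imread("pics/w10_raw.png")[100:400,130:430];b=cv2.imread("pics/s10_raw.png")[130:230,240:340]
cv2.imwrite("pics/p10.png",np.hstack([cv2.resize(a,(400,400)),cv2.resize(b,(400,400),interpolation=cv2.INTER_CUBIC)]))
E
```

```text
time_s: 19.1
ee_pos: [498.5, -158.5, 252.2]
ee_rot: [179.9, -0.1, 172.8]
force: [0.1, -0.8, 0.2]
gripper_width: 0.3
[ 498.22239098 -158.29031655  250.78808425] [179.89947799  -0.24763637 172.80256966]
cover_edge [276.4 213.4] 0.61 [ 496.7 -160.8  119.5]
cover_edge [553.1 156. ] 0.53 [475.4  85.7 119.5]
[([309.5, 167.2], 0.6)]
```

View pics/p10.png

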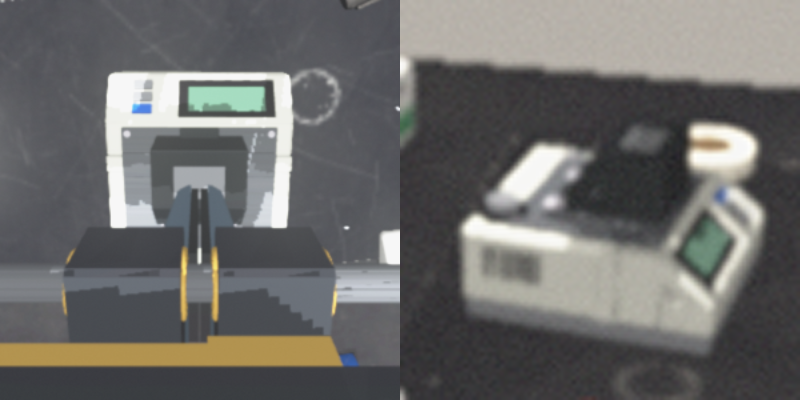

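```bash
python3 -c "
from workcell import *
print(job_done())"
```

```text
the job is handed in; nothing more can be done
None
```

The green filter cartridge is in the photometer slot with its white dot at the marked end, and the light cover is swung shut over it. I handed the job in at about 19 s of robot time, with the gripper clear of everything.

- **Insertion:** The sprung ball was first felt with the tool at about z = 122 mm. My first pushes stalled there, because the tool had tilted about 1°. I backed off, levelled it and pushed again. The cartridge then passed the ball with a measured peak of about 17 N. The force fell to zero and the cartridge was drawn in. It stopped firmly at z = 109.5 mm, about 13 mm below first contact, which is where the floor should be. The firmest reading on the floor was about 12 N.
- **Cover:** It closed with almost no force and stopped firmly within 1 mm of the expected shut height (6.6 N). The last side view puts its front edge 2 pixels from where it should be when shut. The wrist view is about 3 mm off, which is roughly the calibration error.
- **Not checked directly:** I could not see the ball, so the click is judged from force and depth only. The pink and red look-alikes, the other two cartridges and the things on the bench were never approached, but I did not photograph them again at the end.

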